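Free the stud gauge from its lock-holder and lay it in the check cradle

ROBOT

A 7-joint arm with a two-finger parallel gripper is mounted at the origin on a cart in front of the work surface, level with it; the furniture and walls round the work are solid. World frame = base frame: x ahead of the robot, y to its left, z up, the work surface at z = 0. Lengths are in m, angles in rad, forces in N, time in s.
With the tool pointing down it reaches from about 0.4 to 0.85 m from the base axis. Payload 10.4 kg.
Tool frame: the origin (TCP) lies at the very end of the fingers, on their centre line; the grasp point (between the pads) lies 19 mm behind it; x points along the fingers, z is the direction in which the jaws open and shut, and the axes are right-handed (so a half turn about x gives the same grasp; the last joint's range is limited). The gripper opens to 85 mm and grips with 20 to 120 N. Pads are 22 mm wide; open, the fingers measure 114 mm over their backs; the gripper's body (76 mm by 85 mm) begins 54 mm behind the grasp point. The pads swing forward as they close: fully open they stand 13 mm farther back than shut.
Start: joints at [-1.196, 0.332, -0.065, 1.46, 0.022, 1.35, -0.088], TCP at [0.242, 0.576, 0.231] pointing down, gripper open.
Joint ranges: [-2.6, 2.6], [-0.5, 2.12], [-1.47, 1.34], [0.16, 2.42], [-1.27, 4.41], [0.06, 2.06], [-2.6, 2.6]. Speed limits (rad/s): [2.22, 2.22, 2.79, 2.79, 3.14, 3.14, 3.14].

INTERFACE

Orientations are given as a unit quaternion [x, y, z, w].
In Python, from workcell import readout, camera, manip gives the robot as it stands.
- The arm moves only by the shell command python3 -m inch 'ROWS' [FORCE]. ROWS is JSON, a list of rows, each a list of 3 entries, a list of its own where there are three numbers: the turn, a rotation vector about the tool's x, y, z in degrees, then the shift along the tool's x, y, z in mm, then the closure, from 0 (fully open) to 1 (shut). In form: [[[wx, wy, wz], [dx, dy, dz], hand], ...]. A call has 1 to 10 rows; each row is the pose to reach, as a shift and turn from the pose measured when the call began, along the tool's axes at that moment; what a row does not reach only later rows make up. A row lasts 1/8 s, in which the tool goes at most 62.5 mm and 10.7 degrees, less where a joint would pass 70% of its speed; a pose out of reach is approached as far as the arm can. A call with a gripper value outside its range is refused whole. The fingers move at their own pace and stop on an object; FORCE is the grip in N (left out, the last holds). Time passes only in rows, so rows that repeat a pose let the fingers close. It gives the time, the measured TCP pose, the force and the opening at its end, in the units of the state.
- readout.get_obs(): the state, without advancing time (a new reading comes with each control period).
- camera(name): name is "side" or "top"; returns a dict with "pixels" (420x560x3 uint8, red, green, blue), "range_z" (420x560 float32, m along the optical axis (not along the pixel's ray), 0 where there is no reading), "intrinsics" (3x3 intrinsics, pixels), "extrinsics" (4x4, takes a point from world to camera coordinates). Camera axes: x right, y down, z forward; pixel columns grow to the right and rows downward; lengths in m; the calibration is good to about 2 mm. A picture is of the moment at which its call begins.
- manip.hand_in(): hands the job in, once; it reports no verdict.
The state is a dict: "clock": time; "joint_pos": joint angles; "joint_velocities": joint speeds; "tau": joint torques, N m; "position": TCP position; "ee_rot": TCP orientation; "ft_force": force on the tool from outside, world axes, zero at the start; "torque": the same for the moment, N m; "grip_width": opening from 0.0 (shut) to 1.0 (fully open).
Only numpy, scipy, OpenCV 4.12 (cv2) and the standard library are available. Lean on these libraries where they do the work, as an engineer would, in place of code of your own. Each camera call takes 0.05 s, during which the arm holds its last target.

TASK

Take the stud gauge out of its holder and lay it gently, not dropped, in the check cradle, with its square grip all the way down in the trough and the collar end sticking out of the open end. The holder's unmarked thumb slide may or may not be locking the gauge: try drawing the gauge out, and if it is held do not force it but push the slide to its other end and try again. Leave the other things on the table where they are.

Things in the scene. Friction and masses are not known exactly. Their poses are not given: they have to be found in the camera images.
- gauge: stud gauge, a straight bar 180 mm long, 0.11 to 0.23 kg. Origin on its axis at mid length, y along the bar: y -90 to -5 mm square dark grip, 26 x 26 mm; -5 to +72 round steel shank, diameter 16; +72 to +82 collar, diameter 26; to +90 a pin, diameter 10. Starts level in the holder, axis 40 mm high, axes along the holder's. On the bare table its axis is 13 mm high.
- gauge_collar (a point): the centre of the gauge's collar, on its axis at y = +77 mm. The grip cannot be held inside the cradle's trough (3 mm free each side), so the gauge has to be put down after it is drawn out, and taken again by the shank.
- holder: gauge holder, fixed: a closed grey housing 120 mm wide (x), y +3 to +106 mm, roof 63 mm high; before it a base tongue 30 mm wide, 8 mm high to y -30 mm with a rail 24 mm wide, 27 mm high, to y -26 mm, that carries the gauge's grip. Origin on the table below the gauge's middle at the start. Shank and collar are inside, the grip stands out towards -y.
- holder_mouth (a point): the housing's mouth, at holder y +5 mm, 40 mm high, on the gauge's axis; 35 mm wide, open from 27 to 58 mm above the table. The gauge comes out only straight and level along the holder's -y and is clear after 90 mm of travel. If the hidden lock bolt stands before its collar, it stops dead after about 4 mm.
- thumb (a joint): thumb slide on the holder's roof, position along the holder's x, -0.019 to +0.019 m (its two ends); starts near the -x end (-0.019 to -0.013), stays where it is left, takes about 2 N. It carries the hidden bolt. Unmarked: on some holders the -x end locks, on others the +x end, on a few neither. Where the start position holds the gauge, the +x end frees it.
- thumb_top (a point): the centre of the top of the thumb slide's post, 95 mm above the table; the post is 14 mm (x) by 16 mm (y) and stands 32 mm above the roof, on the holder's y = +64 mm
- cradle: check cradle, fixed: base plate 60 x 200 mm, 8 mm high; on it an aluminium trough along y from -96 mm (closed end wall) to +18 mm (open end), 32 mm wide inside, walls 8 mm thick and 64 mm high above the table, floor 21 mm high. Origin on the table below the middle of the laid gauge; axes then agree with the gauge's, whose axis lies 34 mm high.
- cradle_open_end (a point): the middle of the trough's open end, at cradle y +18 mm, 34 mm high. Beyond it (+y) the laid gauge's shank and collar stand free, with only the base plate below. A shank rest 26 mm high lies inside, at y +5 to +17 mm.
- nut_a: loose castle nut, 25 x 22 x 18 mm, a bystander; origin at the centre of its underside
- nut_b: loose castle nut, 25 x 22 x 18 mm, a bystander; origin at the centre of its underside
- boot_a: loose black rubber dust boot, 45 mm across, 22 mm high, a bystander; origin at the centre of its underside
- plug: loose double-ended plug gauge, 135 mm long (along its y), 19 mm thick, a bystander; origin at the centre of its underside
- sleeve: loose black rubber sleeve, 88 mm long (along its y), 18 mm thick, a bystander; origin at the centre of its underside
- tape: loose roll of tape, 89 mm across, 19 mm high, a bystander; origin at the centre of its underside

How it is judged:
On the way:
1. the gauge is drawn clear of the holder's housing (y of gauge in the frame of holder below -0.09 m), for 0.1 s.
At the end, for the whole second after the job is handed in: The gauge lies level and at rest in the cradle, grip in the trough, collar out of its open end: middle within 6 mm across and 13 mm along of the cradle's origin and at most 38 mm high, collar 29 to 39 mm high and at least 60 mm towards +y, axis within 0.1 rad of the trough (x of gauge in the frame of cradle between -0.006 and 0.006 m and y of gauge in the frame of cradle between -0.013 and 0.013 m and z of gauge in the frame of cradle below 0.038 m and y of gauge_collar in the frame of cradle above 0.06 m and z of gauge_collar in the frame of cradle between 0.029 and 0.039 m and angle between the y axis of gauge and the y axis of cradle, either way round below 0.1 rad and linear speed of gauge below 0.02 m/s); the robot touches nothing.
It fails at once if the gauge is forced against the holder (more than 60 N) (contact force between gauge and holder above 60 N).
It fails at once if the gauge is dropped into the cradle (faster than 0.5 m/s below the height of the walls) (horizontal distance between gauge and cradle below 0.06 m and height (world z) of gauge below 0.06 m and linear speed of gauge above 0.5 m/s).
It fails at once if a bystander is moved more than 30 mm (distance of any of nut_a, nut_b, boot_a, plug, sleeve, tape from where it was at the start of the episode above 0.03 m).
It also fails if it takes over 58 s, if anything falls off the work surface, if the arm or the gripper's body presses on something with over 40 N, if the wrist force passes 120 N, or if a joint passes its speed limit or range.

## Working session

There is one attempt and no reset: what is moved stays moved. The work goes in short steps, Python scripts to look and compute and a shell command to move; the robot and the scene stay as the last step left them, time stands still between calls to the robot, and variables do not carry over. Pictures are saved under pics/ and viewed, and the job is handed in when it is done.

```bash
ls; mkdir -p pics
python3 - <<'E'
from workcell import readout,camera,manip
import cv2,numpy as np
o=readout.get_obs();print(o)
for n in("side","top"):
    c=camera(n);cv2.imwrite(f"pics/{n}0.png",c["pixels"][:,:,::-1]);print(n,c["intrinsics"],c["extrinsics"])
    np.savez(f"{n}0.npz",**c)
E
```

```text
pics
{'clock': 0.0, 'joint_pos': array([-1.1956162 ,  0.33287563, -0.06471712,  1.46094133,  0.02154894,
        1.34990132, -0.08850394]), 'joint_velocities': array([-2.46441364e-04,  9.41540084e-05, -6.42566386e-05,  8.92489562e-04,
        7.74149242e-04,  3.36000110e-04,  1.46873710e-03]), 'tau': array([ 7.38423896e-04, -6.25443435e+01,  4.96487156e-02, -3.91608810e+01,
        1.62444374e-02,  9.79766861e-03,  2.33105447e-05]), 'position': array([0.24194133, 0.57586155, 0.23051361]), 'ee_rot': array([-0.39164267,  0.58934927,  0.39107518,  0.5885097 ]), 'ft_force': array([ 0.26844203, -0.0538594 , -0.44766204]), 'torque': array([-0.00620502, -0.0028284 ,  0.01688892]), 'grip_width': 0.9986238620570956}
side [[399.19009782   0.         277.34240905]
 [  0.         399.19009782 203.5804652 ]
 [  0.           0.           1.        ]] [[ 0.84450202 -0.53498365 -0.02467446 -0.55873591]
 [-0.30800117 -0.44747408 -0.83958456  0.07326351]
 [ 0.43812282  0.71663062 -0.54266836  0.96782153]
 [ 0.          0.          0.          1.        ]]
top [[426.27281681   0.         279.78336982]
 [  0.         426.27281681 203.46399087]
 [  0.           0.           1.        ]] [[-0.01298325 -0.99986681 -0.00988934 -0.28948185]
 [-0.9949548   0.01390217 -0.09935634  0.51340646]
 [ 0.09948059  0.00854947 -0.99500277  0.98732811]
 [ 0.          0.          0.          1.        ]]
```

View pics/side0.png

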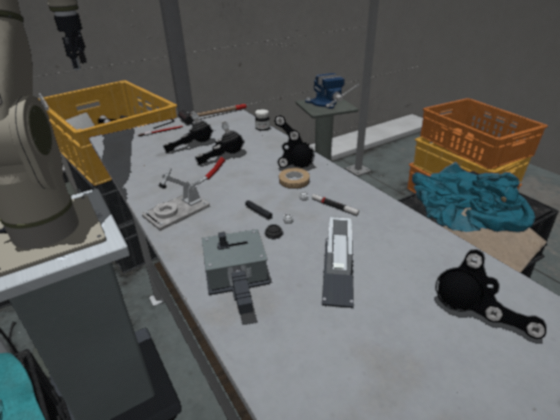

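View pics/top0.png

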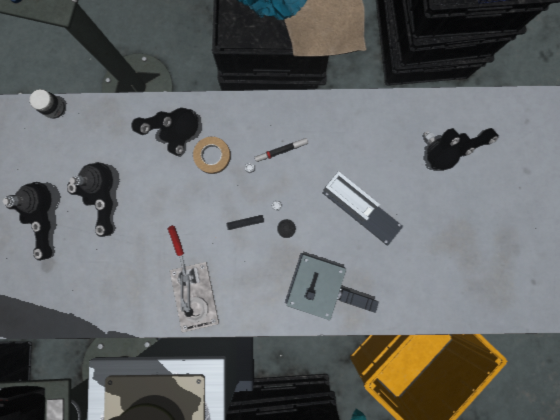

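The top view (image up = +x, right = −y) shows the holder at about (316,286) with the grip sticking out to (360,299). The cradle is at about (363,208), with its trough at the upper left and the bare plate (+y end) at the lower right. Next I'll measure both.

```bash
cat > h.py <<'E'
import numpy as np,cv2
def world(c):
    K,E=c["intrinsics"],c["extrinsics"];z=c["range_z"].astype(float)
    v,u=np.indices(z.shape);p=np.stack([(u-K[0,2])/K[0,0]*z,(v-K[1,2])/K[1,1]*z,z],-1)
    w=(p-E[:3,3])@E[:3,:3]; w[z==0]=np.nan; return w
def ray(c,uv,h):
    K,E=c["intrinsics"],c["extrinsics"];uv=np.atleast_2d(uv).astype(float)
    d=np.c_[(uv-K[:2,2])/[K[0,0],K[1,1]],np.ones(len(uv))]@E[:3,:3]
    o=-E[:3,:3].T@E[:3,3]; return o+d*((h-o[2])/d[:,2])[:,None]
def proj(c,P):
    q=np.atleast_2d(P)@c["extrinsics"][:3,:3].T+c["extrinsics"][:3,3];q=q@c["intrinsics"].T;return q[:,:2]/q[:,2:]
E
python3 - <<'E'
from h import *
c=dict(np.load("top0.npz"));w=world(c);H=w[...,2]
print("table",np.nanmedian(H[180:200,280:320]),np.nanstd(H[180:200,280:320]))
def blob(lo,hi,box,name):
    x0,y0,x1,y1=box;m=np.zeros(H.shape,np.uint8);m[y0:y1,x0:x1]=((H>lo)&(H<hi))[y0:y1,x0:x1]
    n,l,s,_=cv2.connectedComponentsWithStats(m);k=1+s[1:,4].argmax();m=l==k
    p=w[m];r=cv2.minAreaRect(p[:,:2].astype(np.float32)*1000);print(name,m.sum(),np.round(p.mean(0),4),"z",np.round(np.median(p[:,2]),4),r);return m
R=(270,240,400,330);C=(310,160,415,255)
blob(.05,.075,R,"roof");blob(.08,.11,R,"post");blob(.044,.06,(335,280,390,325),"grip")
blob(.055,.075,C,"walls");blob(.004,.015,C,"base");blob(.015,.035,C,"floor")
im=c["pixels"][150:340,270:420,::-1];cv2.imwrite("pics/z0.png",cv2.resize(im,None,fx=4,fy=4,interpolation=cv2.INTER_CUBIC)[:600])
im=c["pixels"][235:335,270:400,::-1];cv2.imwrite("pics/z1.png",cv2.resize(im,None,fx=6,fy=6,interpolation=cv2.INTER_CUBIC))
im=c["pixels"][160:255,310:415,::-1];cv2.imwrite("pics/z2.png",cv2.resize(im,None,fx=6,fy=6,interpolation=cv2.INTER_CUBIC))
E
```

```text
table -0.0006752974867654894 0.0018412278325853704
roof 2433 [ 0.3173 -0.3751  0.063 ] z 0.063 ((316.4429931640625, -375.7882385253906), (104.96041870117188, 119.91637420654297), 70.908447265625)
post 57 [ 0.3033 -0.3596  0.0938] z 0.0943 ((302.8345642089844, -359.9141845703125), (16.235000610351562, 14.205828666687012), 72.53231811523438)
grip 466 [ 0.2847 -0.4696  0.0526] z 0.0528 ((285.22625732421875, -467.3982238769531), (93.54334259033203, 26.305992126464844), 71.09858703613281)
walls 477 [ 0.5246 -0.4579  0.0632] z 0.0636 ((522.1561279296875, -461.6119079589844), (120.85494995117188, 48.72713088989258), 49.65412139892578)
base 960 [ 0.4629 -0.5243  0.0079] z 0.0078 ((494.22601318359375, -494.2941589355469), (198.24810791015625, 60.62308883666992), 49.70933151245117)
floor 542 [ 0.5239 -0.4675  0.0218] z 0.0213 ((523.2960205078125, -466.985595703125), (113.8647689819336, 25.999143600463867), 49.43448257446289)
```

View pics/z1.png

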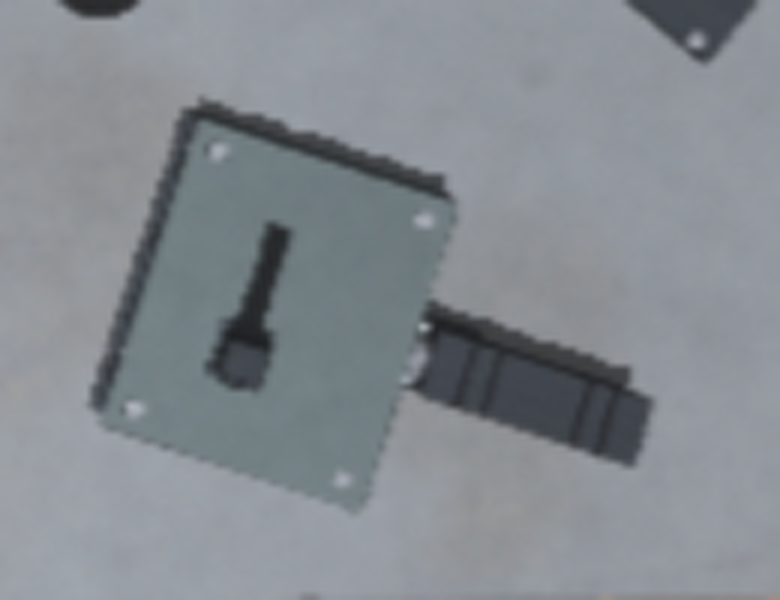

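View pics/z2.png

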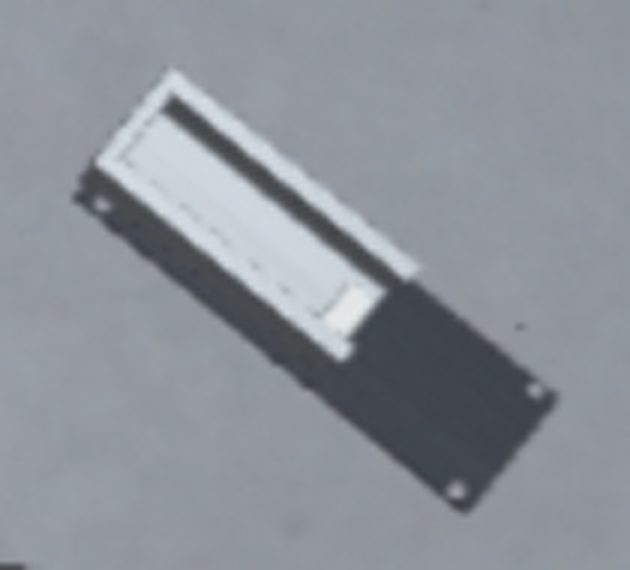

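```bash
cat >> h.py <<'E'
from scipy.spatial.transform import Rotation as R
HO=np.array([.2987,-.4273]);HY=71.0;CO=np.array([.4943,-.4944]);CY=229.6
def hp(x,y,O=HO,Y=HY):
    a=np.radians(Y);u=np.array([np.cos(a),np.sin(a)]);return O+y*u+x*np.array([u[1],-u[0]])
def down(zyaw): # tool x down, tool z at world yaw (deg)
    a=np.radians(zyaw);x=np.array([0,0,-1.]);z=np.array([np.cos(a),np.sin(a),0]);return R.from_matrix(np.c_[x,np.cross(z,x),z])
def step(pos,zyaw,o=None):
    if o is None:
        from workcell import readout;o=readout.get_obs()
    r0=R.from_quat(o["ee_rot"]);d=r0.inv().apply(np.array(pos)-o["position"])*1000
    w=(r0.inv()*down(zyaw)).as_rotvec(degrees=True)
    print("turn",np.round(w,1),"shift",np.round(d,1))
E
python3 - <<'E'
from h import *;from workcell import readout
o=readout.get_obs();M=R.from_quat(o["ee_rot"]).as_matrix();print(M.round(3),"zyaw",np.degrees(np.arctan2(M[1,2],M[0,2])))
print("grip",hp(0,-.035),"hx yaw",HY-90)
for p in([.45,.35],[.55,.0],[.45,-.35]): step([*p,.25],-23)
step([*hp(0,-.035),.25],HY-90);step([*hp(0,-.035),.25],HY+90)
E
```

```text
[[-0.    -0.922  0.387]
 [-0.001  0.387  0.922]
 [-1.    -0.    -0.001]] zyaw 67.2109648949142
grip [ 0.28730511 -0.46039315] hx yaw -19.0
turn [90.2 -0.1  0.1] shift [ -19.2 -279.3 -127.7]
turn [90.2 -0.1  0.1] shift [ -18.8 -507.1 -411.7]
turn [90.2 -0.1  0.1] shift [ -18.4 -550.4 -773.1]
turn [86.2 -0.1  0.1] shift [ -18.2 -443.2 -937.9]
turn [-93.8  -0.1  -0.1] shift [ -18.2 -443.2 -937.9]
```

```bash
python3 -m inch '[[[9,0,0],[-10,-50,-22],0],[[18,0,0],[-20,-105,-48],0],[[27,0,0],[-20,-160,-74],0],[[36,0,0],[-20,-215,-100],0],[[45,0,0],[-20,-270,-126],0],[[54,0,0],[-20,-318,-166],0],[[63,0,0],[-20,-358,-212],0],[[72,0,0],[-20,-398,-258],0],[[81,0,0],[-20,-436,-304],0],[[86,0,0],[-20,-472,-352],0]]' 60
python3 - <<'E'
from h import *
for p in([.55,.0],[.45,-.3],[.38,-.42]): step([*p,.25],HY-90)
step([*hp(0,-.035),.25],HY-90);step([*hp(0,-.035),.15],HY-90)
E
```

```text
clock: 1.35
position: [0.5409, 0.0667, 0.2509]
ee_rot: [0.116, 0.698, -0.117, 0.697]
ft_force: [0.5, 0.5, -0.4]
grip_width: 1.001
turn [-0.  -0.   0.1] shift [  1.  -60.1  30.3]
turn [-0.  -0.   0.1] shift [   1.4 -376.3   33.5]
turn [-0.  -0.   0.1] shift [   1.6 -512.6    6.3]
turn [-0.  -0.   0.1] shift [   1.7 -581.   -68.1]
turn [-0.  -0.   0.1] shift [ 101.7 -580.8  -68.1]
```

```bash
python3 -m inch '[[[0,0,0],[0,-60,30],0.3],[[0,0,0],[0,-120,32],0.3],[[0,0,0],[0,-180,34],0.3],[[0,0,0],[0,-240,34],0.3],[[0,0,0],[0,-300,34],0.3],[[0,0,0],[0,-360,30],0.3],[[0,0,0],[0,-420,24],0.3],[[0,0,0],[0,-480,5],0.3],[[0,0,0],[0,-535,-30],0.3],[[0,0,0],[0,-581,-68],0.3]]' 60
python3 - <<'E'
from h import *
step([*hp(0,-.035),.10],HY-90);step([*hp(0,-.035),.020],HY-90)
E
```

```text
clock: 2.6
position: [0.2858, -0.4614, 0.2514]
ee_rot: [0.116, 0.698, -0.117, 0.697]
ft_force: [0.3, -0.6, -0.4]
grip_width: 0.701
turn [-0.  -0.   0.1] shift [151.4   1.7   1.2]
turn [-0.  -0.   0.1] shift [231.4   1.8   1.3]
```

```bash
python3 -m inch '[[[0,0,0],[50,2,1],0.3],[[0,0,0],[100,2,1],0.3],[[0,0,0],[140,2,1],0.3],[[0,0,0],[170,2,1],0.3],[[0,0,0],[170,2,1],0.3]]' 60
python3 - <<'E'
from h import *;from workcell import camera
for n in("side","top"):
    c=camera(n);p=proj(c,[.287,-.46,.08])[0].astype(int);x,y=p;im=c["pixels"][max(0,y-60):y+60,x-75:x+75,::-1];cv2.imwrite(f"pics/a_{n}.png",cv2.resize(im,None,fx=4,fy=4,interpolation=cv2.INTER_CUBIC))
step([*hp(0,-.035),.020],HY-90)
E
```

```text
clock: 3.22
position: [0.2861, -0.4588, 0.0796]
ee_rot: [0.117, 0.699, -0.117, 0.696]
ft_force: [0.2, -0.1, 0.8]
grip_width: 0.702
turn [-0.  -0.   0.1] shift [62.2  0.3  0.1]
```

View pics/a_side.png

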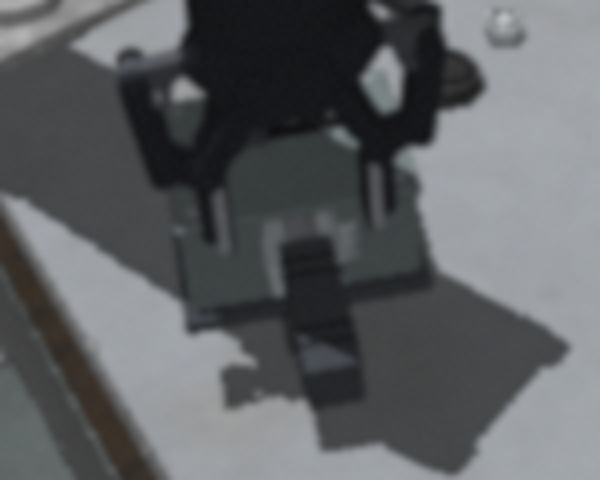

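View pics/a_top.png

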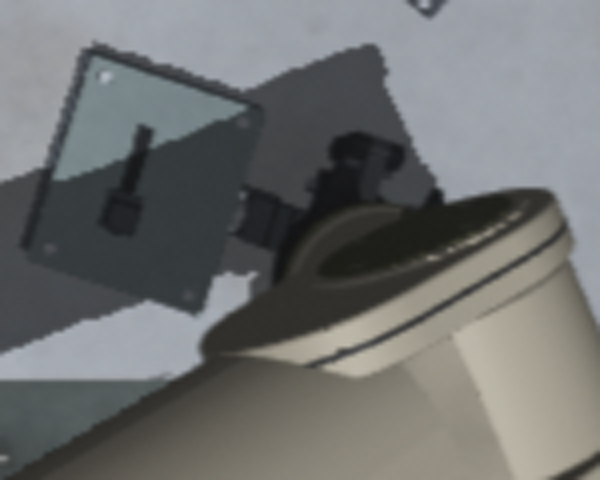

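The side view shows the fingers straddling the grip: finger tips are at about (215,240) and (385,215), the grip at (315,265). I'll go down and close.

```bash
python3 -m inch '[[[0,0,0],[30,0,0],0.3],[[0,0,0],[61,0,0],0.3],[[0,0,0],[61,0,0],0.3],[[0,0,0],[61,0,0],1],[[0,0,0],[61,0,0],1],[[0,0,0],[61,0,0],1],[[0,0,0],[61,0,0],1],[[0,0,0],[61,0,0],1]]' 60
python3 - <<'E'
from h import *
step([*hp(0,-.035),.020],HY-90)
E
```

```text
clock: 4.32
position: [0.288, -0.4615, 0.023]
ee_rot: [0.116, 0.697, -0.118, 0.698]
ft_force: [-0.3, 1.9, 9.1]
grip_width: 0.295
turn [-0.   0.1  0.2] shift [ 3.   0.9 -1. ]
```

```bash
python3 -m inch '[[[0,0,0],[0,-2,0],1],[[0,0,0],[0,-3,0],1],[[0,0,0],[0,-4,0],1],[[0,0,0],[0,-5,0],1],[[0,0,0],[0,-5,0],1]]' 60
```

```text
clock: 4.95
position: [0.2866, -0.4655, 0.0231]
ee_rot: [0.116, 0.697, -0.117, 0.698]
ft_force: [-0.3, 5.1, 5.1]
grip_width: 0.298
```

```bash
python3 -m inch '[[[0,0,0],[0,-1,0],1],[[0,0,0],[0,-2,0],1],[[0,0,0],[0,-2,0],1]]' 60;  python3 -m inch '[[[0,0,0],[0,-1,0],1],[[0,0,0],[0,-2,0],1],[[0,0,0],[0,-2,0],1]]' 60
```

```text
clock: 5.32
position: [0.2867, -0.4655, 0.023]
ee_rot: [0.117, 0.697, -0.115, 0.698]
ft_force: [0.6, 10.1, 8.2]
grip_width: 0.291
clock: 5.7
position: [0.2867, -0.4655, 0.0229]
ee_rot: [0.118, 0.697, -0.114, 0.698]
ft_force: [1.2, 10.5, 9.8]
grip_width: 0.295
```

The gauge stopped dead after 4 mm and the force rose to 10 N, so it's locked. I'll back off, release, and push the slide to +x.

```bash
python3 -m inch '[[[0,0,0],[0,2,0],1],[[0,0,0],[0,3,0],1],[[0,0,0],[0,3,0],1]]' 60; python3 -m inch '[[[0,0,0],[0,0,0],0.3],[[0,0,0],[0,0,0],0.3],[[0,0,0],[0,0,0],0.3],[[0,0,0],[-50,0,0],0.5],[[0,0,0],[-100,0,0],1],[[0,0,0],[-150,0,0],1]]' 60
python3 - <<'E'
from h import *
from workcell import readout
o=readout.get_obs();print(o["position"])
for x in(-.045,-.017,.019-.007-.01): step([*hp(x,.064),.083],HY-90,o)
E
```

```text
clock: 6.08
position: [0.2876, -0.4629, 0.023]
ee_rot: [0.118, 0.697, -0.114, 0.698]
ft_force: [-0.5, -0.5, 0.7]
grip_width: 0.295
clock: 6.82
position: [0.2871, -0.4637, 0.1745]
ee_rot: [0.118, 0.697, -0.114, 0.698]
ft_force: [0.2, -1.0, 0.3]
grip_width: 0.082
[ 0.2871083  -0.46368001  0.17452442]
turn [ 0.1 -0.  -0.4] shift [ 92.2 101.7 -45.6]
turn [ 0.1 -0.  -0.4] shift [ 92.2 101.6 -17.6]
turn [ 0.1 -0.  -0.4] shift [ 92.1 101.6   1.4]
```

```bash
python3 -m inch '[[[0,0,0.4],[0,50,-8],0.4],[[0,0,0.4],[0,102,-18],0.4],[[0,0,0.4],[0,102,-18],0.4],[[0,0,0.4],[50,102,-18],0.4],[[0,0,0.4],[80,102,-18],0.4],[[0,0,0.4],[103,102,-18],0.4],[[0,0,0.4],[103,102,-18],0.4]]' 20
python3 - <<'E'
from h import *;from workcell import camera
for n in("side",):
    c=camera(n);p=proj(c,[.303,-.36,.08])[0].astype(int);x,y=p;im=c["pixels"][max(0,y-60):y+60,x-75:x+75,::-1];cv2.imwrite(f"pics/b_{n}.png",cv2.resize(im,None,fx=4,fy=4,interpolation=cv2.INTER_CUBIC))
step([*hp(-.018,.064),.070],HY-90);step([*hp(.019,.064),.070],HY-90)
E
```

```text
clock: 7.7
position: [0.3019, -0.3609, 0.0711]
ee_rot: [0.121, 0.698, -0.112, 0.697]
ft_force: [0.1, -0.1, 0.6]
grip_width: 0.598
turn [ 0.  -0.1 -0.7] shift [ 2.2  0.4 -0.2]
turn [ 0.  -0.1 -0.7] shift [ 2.1  0.4 36.8]
```

View pics/b_side.png

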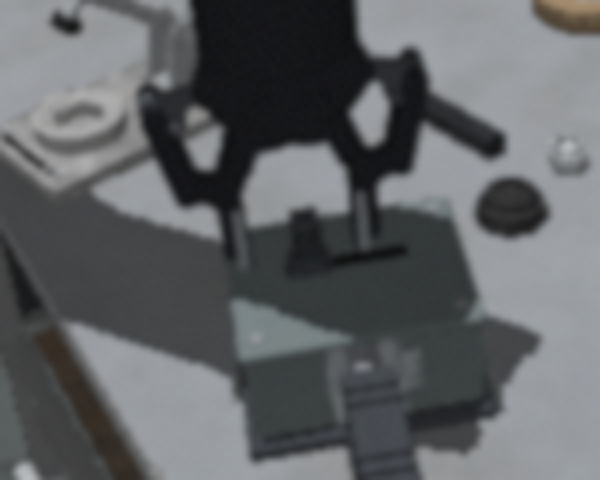

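The post at (305,240) stands between the two fingers (240,255) and (365,235). I'll close lightly and move it to +x.

```bash
python3 -m inch '[[[0,0,-0.7],[0,0,0],0.9],[[0,0,-0.7],[0,0,0],0.9],[[0,0,-0.7],[0,0,0],0.9],[[0,0,-0.7],[0,0,0],0.9]]' 20;  python3 -m inch '[[[0,0,0],[0,0,10],0.9],[[0,0,0],[0,0,20],0.9],[[0,0,0],[0,0,30],0.9],[[0,0,0],[0,0,34],0.9],[[0,0,0],[0,0,36],0.9],[[0,0,0],[0,0,36],0.9]]' 20
python3 - <<'E'
from h import *
step([*hp(.019,.064),.070],HY-90)
E
```

```text
clock: 8.25
position: [0.3035, -0.3618, 0.0731]
ee_rot: [0.116, 0.697, -0.116, 0.698]
ft_force: [1.0, 0.6, 8.1]
grip_width: 0.157
clock: 9.0
position: [0.3379, -0.3736, 0.0731]
ee_rot: [0.116, 0.697, -0.116, 0.698]
ft_force: [0.7, -1.2, 0.8]
grip_width: 0.157
turn [0.1 0.  0. ] shift [ 3.1  0.5 -0.6]
```

Now a small further push to find the end stop.

```bash
python3 -m inch '[[[0,0,0],[0,0,2],0.9],[[0,0,0],[0,0,4],0.9],[[0,0,0],[0,0,4],0.9]]' 20;  python3 -m inch '[[[0,0,0],[0,0,-1],0.5],[[0,0,0],[0,0,-1],0.5],[[0,0,0],[0,0,-1],0.5],[[0,0,0],[-45,0,-1],0.4],[[0,0,0],[-90,0,-1],0.3]]' 20
python3 - <<'E'
from h import *;from workcell import readout
o=readout.get_obs();step([*hp(0,-.035),.165],HY-90,o);step([*hp(0,-.035),.021],HY-90,o)
E
```

```text
clock: 9.38
position: [0.3396, -0.3743, 0.073]
ee_rot: [0.117, 0.698, -0.116, 0.696]
ft_force: [-10.3, 6.4, 14.3]
grip_width: 0.158
clock: 10.0
position: [0.3387, -0.3741, 0.164]
ee_rot: [0.117, 0.699, -0.116, 0.696]
ft_force: [1.4, 0.2, 0.5]
grip_width: 0.695
turn [-0.  -0.2 -0.1] shift [ -1.1 -98.3 -20.5]
turn [-0.  -0.2 -0.1] shift [142.9 -98.5 -19.9]
```

The end stop is reached. I'll go back to the grip and try again.

```bash
python3 -m inch '[[[0,0,0],[0,-50,-10],0.3],[[0,0,0],[0,-98,-20],0.3],[[0,0,0],[0,-98,-20],0.3],[[0,0,0],[60,-98,-20],0.3],[[0,0,0],[110,-98,-20],0.3],[[0,0,0],[143,-98,-20],0.3],[[0,0,0],[143,-98,-20],0.3],[[0,0,0],[143,-98,-20],1],[[0,0,0],[143,-98,-20],1],[[0,0,0],[143,-98,-20],1]]' 60
python3 -m inch '[[[0,0,0],[0,0,0],1],[[0,0,0],[0,0,0],1],[[0,0,0],[0,-2,0],1],[[0,0,0],[0,-4,0],1],[[0,0,0],[0,-6,0],1],[[0,0,0],[0,-7,0],1],[[0,0,0],[0,-7,0],1]]' 80
python3 - <<'E'
from h import *
step([*hp(0,-.035),.021],HY-90)
E
```

```text
clock: 11.25
position: [0.2884, -0.4607, 0.0227]
ee_rot: [0.117, 0.698, -0.116, 0.697]
ft_force: [-0.4, 0.1, 6.6]
grip_width: 0.295
clock: 12.12
position: [0.2861, -0.4674, 0.0228]
ee_rot: [0.117, 0.698, -0.116, 0.697]
ft_force: [0.5, 1.4, 2.9]
grip_width: 0.291
turn [ 0.  -0.1 -0. ] shift [ 1.8  7.  -1.2]
```

It comes freely now: 7 mm travelled with only 1.4 N. I'll draw it out.

```bash
python3 -m inch '[[[0,0,0],[0,-8,0],1],[[0,0,0],[0,-16,0],1],[[0,0,0],[0,-24,0],1],[[0,0,0],[0,-32,0],1],[[0,0,0],[0,-40,0],1]]' 80
python3 -m inch '[[[0,0,0],[0,-10,0],1],[[0,0,0],[0,-22,0],1],[[0,0,0],[0,-34,0],1],[[0,0,0],[0,-46,0],1],[[0,0,0],[0,-58,0],1],[[0,0,0],[0,-70,0],1],[[0,0,0],[0,-76,0],1],[[0,0,0],[0,-76,0],1]]' 80
python3 - <<'E'
from h import *;from workcell import camera,readout
for n in("side","top"):
    c=camera(n);p=proj(c,[.26,-.52,.05])[0].astype(int);x,y=p;im=c["pixels"][max(0,y-70):y+60,x-75:x+75,::-1];cv2.imwrite(f"pics/c_{n}.png",cv2.resize(im,None,fx=4,fy=4,interpolation=cv2.INTER_CUBIC))
step([*hp(0,-.035),.021],HY-90)
g=np.array([.34,-.63]);q=hp(0,-.035,g,117)
o=readout.get_obs();step([*q,.15],27,o);step([*q,.08],27,o)
E
```

```text
clock: 12.75
position: [0.2728, -0.5059, 0.0227]
ee_rot: [0.117, 0.698, -0.117, 0.697]
ft_force: [1.1, 0.4, 0.5]
grip_width: 0.292
clock: 13.75
position: [0.2476, -0.5781, 0.0226]
ee_rot: [0.117, 0.698, -0.117, 0.697]
ft_force: [-1.4, -0.3, -1.8]
grip_width: 0.291
turn [ 0.  -0.1 -0. ] shift [  1.6 123.4  -1.1]
turn [-46.   -0.1  -0.1] shift [-127.7  -44.1  128.9]
turn [-46.   -0.1  -0.1] shift [-57.7 -44.1 129. ]
```

View pics/c_side.png

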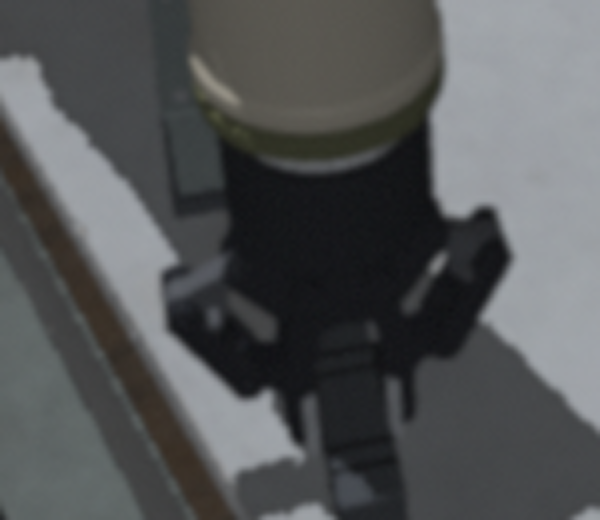

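The side view shows the grip held between the fingers at (350,440), clear of the holder. Next I'll lift, turn by 46° and move to the free spot.

```bash
python3 -m inch '[[[0,0,0],[-30,0,0],1],[[0,0,0],[-58,0,0],1],[[-10,0,0],[-58,-9,26],1],[[-20,0,0],[-58,-18,52],1],[[-30,0,0],[-58,-27,78],1],[[-40,0,0],[-58,-36,104],1],[[-46,0,0],[-58,-44,129],1],[[-46,0,0],[-58,-44,129],1],[[-46,0,0],[-58,-44,129],1]]' 80
python3 - <<'E'
from h import *;from workcell import camera,readout
for n in("side","top"):
    c=camera(n);np.savez("d_"+n,**c);p=proj(c,[.34,-.63,.08])[0].astype(int);x,y=p;im=c["pixels"][max(0,y-70):y+60,max(0,x-75):x+75,::-1];cv2.imwrite(f"pics/d_{n}.png",cv2.resize(im,None,fx=4,fy=4,interpolation=cv2.INTER_CUBIC))
g=np.array([.34,-.63]);q=hp(0,-.035,g,117)
o=readout.get_obs();step([*q,.01],27,o)
E
```

```text
clock: 14.98
position: [0.3553, -0.6607, 0.0801]
ee_rot: [-0.164, 0.688, 0.165, 0.687]
ft_force: [-0.2, 0.1, -1.8]
grip_width: 0.287
turn [-0.1 -0.  -0.1] shift [70.4 -0.9  0.5]
```

View pics/d_side.png

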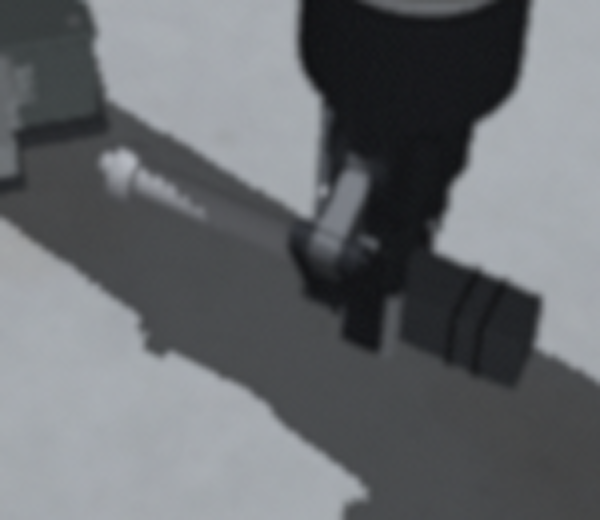

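View pics/d_top.png

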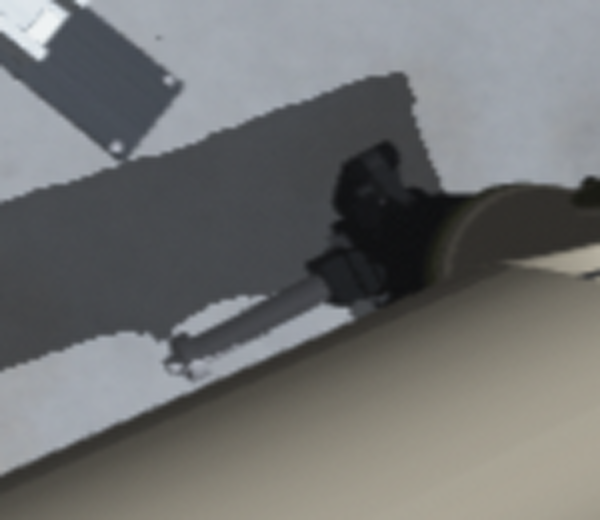

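The gauge is held, with its shank and collar projecting left in the side view (collar at about (120,170)). I'll lower it step by step until something touches.

```bash
python3 -m inch '[[[0,0,0],[25,0,0],1],[[0,0,0],[50,0,0],1],[[0,0,0],[64,0,0],1],[[0,0,0],[68,0,0],1],[[0,0,0],[68,0,0],1]]' 80;python3 -m inch '[[[0,0,0],[3,0,0],1],[[0,0,0],[5,0,0],1],[[0,0,0],[5,0,0],1]]' 80
```

```text
clock: 15.7
position: [0.355, -0.661, 0.013]
ee_rot: [-0.164, 0.688, 0.165, 0.687]
ft_force: [-0.1, 0.4, -1.2]
grip_width: 0.292
clock: 16.08
position: [0.355, -0.6609, 0.0081]
ee_rot: [-0.164, 0.688, 0.165, 0.687]
ft_force: [-1.2, -0.0, -1.9]
grip_width: 0.293
```

```bash
python3 -m inch '[[[0,0,0],[3,0,0],1],[[0,0,0],[5,0,0],1],[[0,0,0],[5,0,0],1]]' 80;python3 -m inch '[[[0,0,0],[2,0,0],1],[[0,0,0],[3,0,0],1],[[0,0,0],[3,0,0],1]]' 80
```

```text
clock: 16.45
position: [0.3549, -0.6608, 0.0027]
ee_rot: [-0.164, 0.688, 0.165, 0.687]
ft_force: [-1.1, 0.2, -1.6]
grip_width: 0.29
clock: 16.82
position: [0.355, -0.6608, 0.0003]
ee_rot: [-0.164, 0.688, 0.165, 0.687]
ft_force: [-1.2, 2.6, 4.7]
grip_width: 0.291
```

```bash
python3 -m inch '[[[0,0,0],[0,0,0],0.55],[[0,0,0],[0,0,0],0.45],[[0,0,0],[0,0,0],0.45],[[0,0,0],[-50,0,0],0.4],[[0,0,0],[-110,0,0],0.4],[[0,0,0],[-160,0,0],0.4]]' 80
python3 - <<'E'
from h import *
step([.5,-.4,.25],27-90)
E
```

```text
clock: 17.58
position: [0.3552, -0.6612, 0.1629]
ee_rot: [-0.164, 0.688, 0.164, 0.687]
ft_force: [0.7, -0.2, -0.4]
grip_width: 0.599
turn [89.9 -0.   0. ] shift [-87.3 167.5 247.3]
```

```bash
python3 -m inch '[[[10,0,0],[-30,20,40],0.4],[[20,0,0],[-60,40,80],0.4],[[30,0,0],[-87,65,120],0.4],[[40,0,0],[-87,90,160],0.4],[[50,0,0],[-87,115,200],0.4],[[60,0,0],[-87,140,230],0.4],[[70,0,0],[-87,168,247],0.4],[[80,0,0],[-87,168,247],0.4],[[90,0,0],[-87,168,247],0.4]]' 80
python3 - <<'E'
from h import *;from workcell import camera
for n in("side","top"):
    c=camera(n);np.savez("e_"+n,**c);p=proj(c,[.34,-.63,.01])[0].astype(int);x,y=p;im=c["pixels"][max(0,y-60):y+60,max(0,x-75):x+75,::-1];print(max(0,x-75),max(0,y-60));cv2.imwrite(f"pics/e_{n}.png",cv2.resize(im,None,fx=4,fy=4,interpolation=cv2.INTER_CUBIC))
    w=world(c);m=(np.abs(w[...,0]-.34)<.1)&(np.abs(w[...,1]+.63)<.13)&(w[...,2]>.009)&(w[...,2]<.04)
    m=m.astype(np.uint8);k,l,s,_=cv2.connectedComponentsWithStats(m);m=l==1+s[1:,4].argmax()
    p=w[m];print(n,m.sum(),np.median(p[:,2]),cv2.minAreaRect(p[:,:2].astype(np.float32)*1000))
E
```

```text
clock: 18.7
position: [0.4998, -0.399, 0.2498]
ee_rot: [0.371, 0.602, -0.371, 0.602]
ft_force: [0.1, 0.1, 0.1]
grip_width: 0.601
241 290
side 1683 0.024620021791228134 ((339.56024169921875, -629.7352294921875), (28.25071144104004, 179.9735107421875), 26.433691024780273)
347 213
top 763 0.02379628108551204 ((337.819580078125, -628.4814453125), (27.4257869720459, 179.39495849609375), 25.57695960998535)
```

View pics/e_top.png

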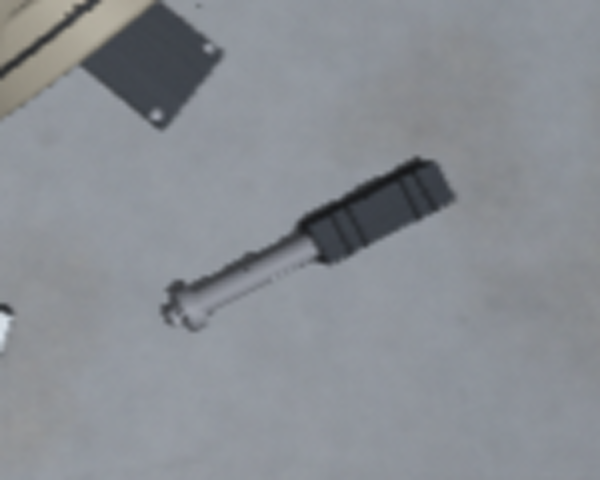

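View pics/e_side.png

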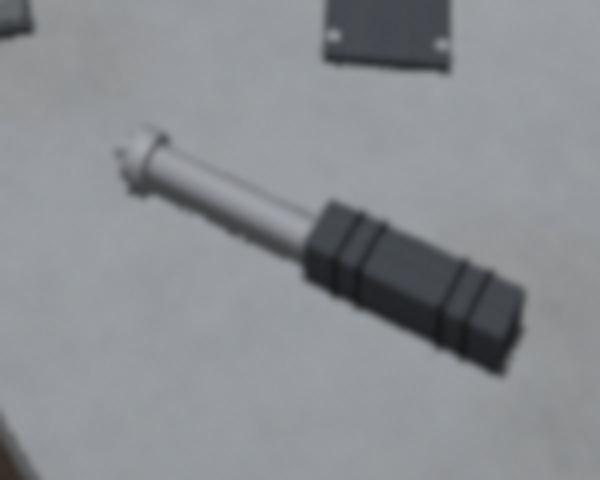

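The gauge lies flat: the collar is at (180,310) and the grip at (380,210) in the top crop, and both cameras give a centre of about (0.339,−0.629) and yaw 116°. Now I'll take it by the shank.

Run:
```python
from h import *
q=hp(0,.040,np.array([.339,-.629]),116.2);print(q);step([*q,.15],-153.8)
```

```text
[ 0.32133977 -0.59310967]
turn [90.6  0.   0. ] shift [  99.9 -246.3   92.5]
```

```bash
python3 -m inch '[[[10,0,0],[0,-40,15],0.5],[[20,0,0],[0,-80,30],0.5],[[30,0,0],[0,-120,45],0.5],[[40,0,0],[20,-160,60],0.5],[[50,0,0],[40,-200,75],0.5],[[60,0,0],[60,-230,86],0.5],[[70,0,0],[80,-246,92],0.5],[[80,0,0],[100,-246,92],0.5],[[90,0,0],[100,-246,92],0.5],[[90.5,0,0],[100,-246,92],0.5]]' 80
python3 - <<'E'
from h import *
q=hp(0,.040,np.array([.339,-.629]),116.2);step([*q,.003],-153.8)
E
```

```text
clock: 20.05
position: [0.3212, -0.5925, 0.1494]
ee_rot: [-0.688, -0.162, 0.689, -0.162]
ft_force: [-1.0, -0.2, -0.9]
grip_width: 0.5
turn [0.3 0.1 0. ] shift [ 1.464e+02  7.000e-01 -1.000e-01]
```

```bash
python3 -m inch '[[[0,0,0],[50,1,0],0.5],[[0,0,0],[100,1,0],0.5],[[0,0,0],[130,1,0],0.5],[[0,0,0],[145,1,0],0.5],[[0,0,0],[145,1,0],0.5],[[0,0,0],[145,1,0],0.9],[[0,0,0],[145,1,0],1],[[0,0,0],[145,1,0],1],[[0,0,0],[145,1,0],1],[[0,0,0],[145,1,0],1]]' 100
python3 - <<'E'
from h import *
q=hp(0,.040,np.array([.339,-.629]),116.2);step([*q,.003],-153.8)
E
```

```text
clock: 21.3
position: [0.3216, -0.5944, 0.0064]
ee_rot: [-0.688, -0.162, 0.689, -0.163]
ft_force: [0.4, 1.3, 5.3]
grip_width: 0.143
turn [ 0.3  0.1 -0.1] shift [ 3.4 -1.3 -0.4]
```

The opening reads 12 mm on a 16 mm shank, so the pads are gripping above the widest point. I'll open, go a little lower and grip again.

```bash
python3 -m inch '[[[0,0,0],[0,0,0],0.6],[[0,0,0],[0,0,0],0.6],[[0,0,0],[3,0,0],0.6],[[0,0,0],[5,0,0],0.6],[[0,0,0],[5,0,0],0.6]]' 60
python3 -m inch '[[[0,0,0],[1,0,0],0.6],[[0,0,0],[2,0,0],0.6],[[0,0,0],[2,0,0],0.6]]' 60
```

```text
clock: 21.92
position: [0.3215, -0.5942, 0.001]
ee_rot: [-0.688, -0.162, 0.689, -0.163]
ft_force: [0.7, 0.4, 0.1]
grip_width: 0.403
clock: 22.3
position: [0.3215, -0.5942, -0.0006]
ee_rot: [-0.688, -0.162, 0.689, -0.163]
ft_force: [-0.8, 2.1, 4.6]
grip_width: 0.4
```

Run:
```python
from h import *;from workcell import camera
for n in("side",):
    c=camera(n);p=proj(c,[.32,-.59,.02])[0].astype(int);x,y=p;im=c["pixels"][max(0,y-60):y+60,max(0,x-75):x+75,::-1];cv2.imwrite(f"pics/f_{n}.png",cv2.resize(im,None,fx=5,fy=5,interpolation=cv2.INTER_CUBIC))
```

```text
(no output)
```

View pics/f_side.png

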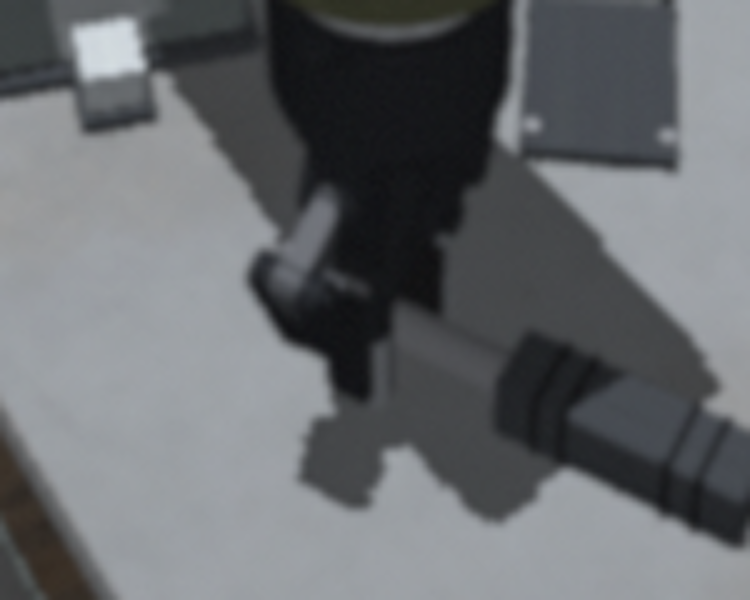

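The fingers straddle the shank (near finger at (355,370), shank at (430,340)), and the tips touch the table with about 5 N. I'll close at this depth.

```bash
python3 -m inch '[[[0,0,0],[-1,0,0],0.8],[[0,0,0],[-1,0,0],1],[[0,0,0],[-1,0,0],1],[[0,0,0],[-1,0,0],1],[[0,0,0],[-1,0,0],1]]' 100
```

```text
clock: 22.98
position: [0.3217, -0.5945, 0.001]
ee_rot: [-0.688, -0.162, 0.689, -0.163]
ft_force: [0.3, 1.7, 6.7]
grip_width: 0.15
```

```bash
python3 -m inch '[[[0,0,0],[-10,0,0],1],[[0,0,0],[-20,0,0],1],[[0,0,0],[-30,0,0],1],[[0,0,0],[-30,0,0],1]]' 100
python3 - <<'E'
from h import *;from workcell import camera
for n in("side",):
    c=camera(n);np.savez("g_"+n,**c);p=proj(c,[.32,-.59,.04])[0].astype(int);x,y=p;im=c["pixels"][max(0,y-60):y+60,max(0,x-75):x+75,::-1];cv2.imwrite(f"pics/g_{n}.png",cv2.resize(im,None,fx=5,fy=5,interpolation=cv2.INTER_CUBIC))
E
```

```text
clock: 23.48
position: [0.3219, -0.5949, 0.0321]
ee_rot: [-0.688, -0.161, 0.688, -0.164]
ft_force: [0.4, -0.7, -2.0]
grip_width: 0.149
```

View pics/g_side.png

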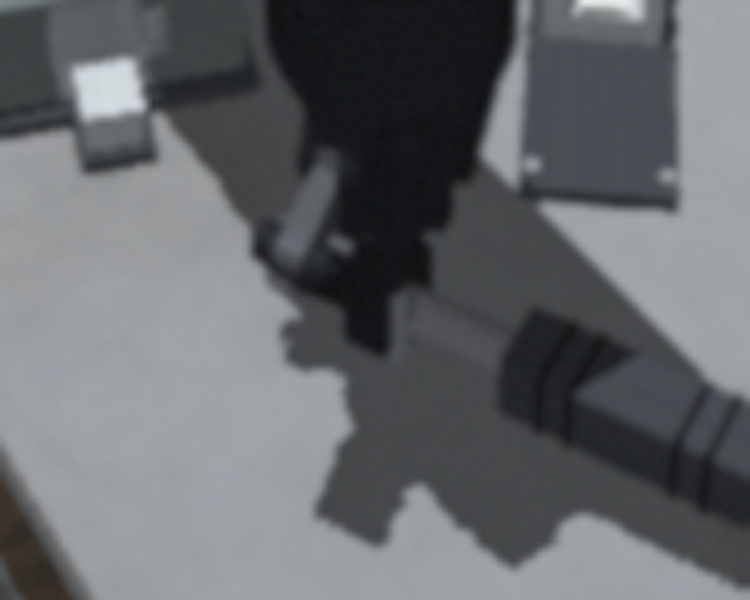

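The gauge is off the table. I'll lift higher and measure its tilt.

```bash
python3 -m inch '[[[0,0,0],[-30,0,0],1],[[0,0,0],[-60,0,0],1],[[0,0,0],[-85,0,0],1],[[0,0,0],[-85,0,0],1]]' 110
cat >> h.py <<'E'
def gtop(c,box,lo,hi,dark=70,show=None):
    w=world(c);g=c["pixels"].mean(-1);(x0,x1,y0,y1)=box
    m=((w[...,0]>x0)&(w[...,0]<x1)&(w[...,1]>y0)&(w[...,1]<y1)&(w[...,2]>lo)&(w[...,2]<hi))
    return w,m
E
python3 - <<'E'
from h import *;from workcell import camera,readout
o=readout.get_obs();print(o["position"],o["grip_width"])
step([*o["position"]],-153.8,o)
for n in("side","top"):
    c=camera(n);np.savez("h_"+n,**c);w=world(c)
    t=o["position"];a=np.radians(116.2);u=np.array([np.cos(a),np.sin(a)]);v=np.array([u[1],-u[0]])
    s=(w[...,:2]-t[:2])@u;l=(w[...,:2]-t[:2])@v
    for k in range(-130,55,15):
        m=(s>k/1e3)&(s<(k+15)/1e3)&(np.abs(l)<.02)&(w[...,2]>.06)&(w[...,2]<.2)
        if m.sum()>4:
            print(n,k,m.sum(),"zmax",np.round(np.percentile(w[...,2][m],[5,50,90])*1000,1),"lat",np.round(np.percentile(l[m],[3,50,97])*1000,1))
E
```

```text
clock: 24.02
position: [0.322, -0.5952, 0.1181]
ee_rot: [0.688, 0.161, -0.688, 0.164]
ft_force: [1.4, -0.2, -1.3]
grip_width: 0.141
[ 0.32201221 -0.59515503  0.11806364] 0.14110293450586206
turn [ 0.4  0.1 -0.3] shift [0. 0. 0.]
side -130 327 zmax [121.7 141.5 144.7] lat [-12.3  -7.4  11.9]
side -115 285 zmax [122.1 143.3 145. ] lat [-12.5  -9.6  12.5]
side -100 265 zmax [122.5 143.1 144.8] lat [-12.5  -9.7  11.9]
side -85 256 zmax [122.6 143.2 145. ] lat [-12.5  -9.8  11.9]
side -70 250 zmax [121.9 143.1 145.1] lat [-12.6  -9.9  11.2]
side -55 179 zmax [122.7 142.2 144.9] lat [-12.5  -7.2  11.9]
side -40 99 zmax [129.4 137.2 139. ] lat [-7.2 -3.9  4.7]
side -25 386 zmax [131.3 166.5 194.7] lat [-18.8  -4.4  17.8]
side -10 308 zmax [127.9 149.9 188.7] lat [-19.3 -15.4   9.9]
side 5 38 zmax [127.6 144.6 188.8] lat [-19.5 -16.8   7.8]
side 20 37 zmax [123.2 130.4 134.4] lat [-11.7  -6.9  -2.5]
side 35 40 zmax [125.4 134.7 138.7] lat [-12.5 -10.2  -2.2]
top -130 83 zmax [128.  140.7 142.9] lat [-12.3   1.   12.6]
top -115 112 zmax [123.2 140.5 142.8] lat [-12.4   1.9  12.7]
top -100 108 zmax [122.  140.6 143.1] lat [-11.6   3.2  12.6]
top -85 82 zmax [121.3 140.7 143.2] lat [-5.8  6.  12.9]
top -70 54 zmax [119.9 140.5 142.3] lat [ 1.9  9.8 12.6]
top -55 33 zmax [117.  136.  141.8] lat [ 6.4 11.6 12.6]
top 5 13 zmax [127.5 141.5 168.7] lat [16.3 18.6 19.5]
```

Run:
```python
from h import *
t=np.array([.322,-.5952,.118]);a=np.radians(116.2);u=np.array([np.cos(a),np.sin(a)]);v=np.array([u[1],-u[0]])
for n in("side","top"):
    w=world(dict(np.load(f"h_{n}.npz")));s=(w[...,:2]-t[:2])@u;l=(w[...,:2]-t[:2])@v
    m=(np.abs(l)<.0135)&(w[...,2]>.1405)&(w[...,2]<.147)&(s<-.03)&(s>-.2);print(n,np.percentile(s[m],[0,1,99,100])*1000)
    p=w[m][:,:2];r=cv2.minAreaRect(p.astype(np.float32)*1000);print(r)
    m=(np.abs(l)<.0135)&(w[...,2]>.116)&(w[...,2]<.15)&(s>.02)&(s<.09);print("collar",np.percentile(s[m],[0,50,100])*1000 if m.any() else 0)
# goal: TCP in cradle frame
for y in(.038,.039,.040):print(hp(0,y,CO,CY))
```

```text
side [-129.68698998 -129.03191451  -46.33810408  -44.94943182]
((361.0141296386719, -673.3173217773438), (26.28596305847168, 84.89273834228516), 26.695409774780273)
collar [20.85489665 35.29858054 49.23224422]
top [-126.62248993 -125.97060977  -47.17775083  -43.04327796]
((359.2390441894531, -671.3980712890625), (26.031871795654297, 83.77732849121094), 25.6101016998291)
collar 0
[ 0.46967144 -0.52333846]
[ 0.46902332 -0.52409999]
[ 0.4683752  -0.52486153]
```

Run:
```python
from h import *
for f in("top0","side0","h_side","h_top"):
    w=world(dict(np.load(f"{f}.npz")));r=w[...,:2]-CO;a=np.radians(CY);u=np.array([np.cos(a),np.sin(a)]);v=np.array([u[1],-u[0]])
    y=r@u;x=r@v;z=w[...,2]
    m=(np.abs(x)<.04)&(y>-.12)&(y<.03)&(z>.06)&(z<.068)
    if m.sum()<20: continue
    mid=m&(y>-.08)&(y<.01)
    e=lambda mm:np.round(np.percentile(x[mm],[1,50,99])*1000,1)
    print(f,m.sum(),"z",np.median(z[m]),"left",e(mid&(x<0)),"right",e(mid&(x>0)),"y",np.percentile(y[m],[1,99])*1000)
    for y0 in(-.08,-.04,-.0): 
        k=m&(np.abs(y-y0)<.012);print("  ",y0,e(k&(x<0)),e(k&(x>0)))
    b=(np.abs(x)<.04)&(y>.03)&(y<.11)&(z>.004)&(z<.013);print("  base",np.percentile(x[b],[1,99])*1000,np.percentile(y[b],99.5)*1000)
```

```text
top0 425 z 0.06387285328429218 left [-24.1 -19.6 -15.8] right [15.8 20.5 24.2] y [-103.08589119   15.78785044]
   -0.08 [-23.9 -19.7 -15.8] [16.4 20.5 24.3]
   -0.04 [-23.9 -19.7 -15.8] [16.3 20.8 24. ]
   -0.0 [-24.2 -19.7 -15.8] [16.4 20.4 23.8]
  base [-29.28197537  29.19005213] 98.7384116811212
side0 352 z 0.06556973555508329 left [-25.7 -22.6 -18.8] right [13.7 17.6 21.5] y [-105.29265978   16.46989117]
   -0.08 [-25.8 -23.5 -19.3] [14.6 18.9 21.6]
   -0.04 [-25.4 -22.1 -19. ] [13.6 16.9 21.2]
   -0.0 [-24.9 -22.6 -18.7] [14.3 18.3 21. ]
  base [-31.91741506  26.7239341 ] 98.66234999908718
h_side 353 z 0.06538136796049 left [-25.6 -21.4 -18.7] right [13.7 17.6 21.5] y [-105.44342714   16.29763082]
   -0.08 [-25.8 -23.4 -19.2] [14.5 18.  21.5]
   -0.04 [-25.4 -22.1 -19. ] [13.6 17.7 21.2]
   -0.0 [-24.8 -20.8 -18.7] [14.4 16.9 20.9]
  base [-32.17133272  26.77776666] 76.65525163664859
h_top 437 z 0.0635215461306767 left [-24.1 -19.6 -15.8] right [15.9 20.2 24.3] y [-103.03110643   15.47872968]
   -0.08 [-24.1 -19.7 -15.7] [16.  20.5 24.3]
   -0.04 [-23.5 -19.6 -15.8] [16.2 20.5 24.1]
   -0.0 [-23.9 -19.7 -15.9] [15.8 20.  24.4]
  base [-29.33233997  29.39278983] 98.92746052509834
```

The two cameras differ by about 2 mm across the cradle, and the robot's own grasp agrees with the side camera, so I'll use that correction.

```bash
cat >> h.py <<'E'
CO2=np.array([.4958,-.4957])
E
python3 - <<'E'
from h import *
q=hp(0,.0395,CO2,CY);print(q);step([*q,.12],-40.8)
E
```

```text
[ 0.47019926 -0.52578076]
turn [-1.126e+02  1.000e-01 -0.000e+00] shift [  -4.5    5.4 -163.1]
```

```bash
python3 -m inch '[[[-10,0,0],[-5,0,-15],1],[[-20,0,0],[-5,1,-30],1],[[-30,0,0],[-5,1,-45],1],[[-40,0,0],[-5,2,-60],1],[[-50,0,0],[-5,2,-75],1],[[-60,0,0],[-5,3,-90],1],[[-70,0,0],[-5,3,-105],1],[[-80,0,0],[-5,4,-120],1],[[-90,0,0],[-5,5,-135],1]]' 110
python3 - <<'E'
from h import *
q=hp(0,.0395,CO2,CY);step([*q,.12],-40.4)
E
```

```text
clock: 25.25
position: [0.4451, -0.5371, 0.1188]
ee_rot: [0.37, 0.603, -0.37, 0.602]
ft_force: [-0.6, -0.2, -1.8]
grip_width: 0.145
turn [-22.7  -0.1   0.1] shift [-1.2 27.4  1.3]
```

```bash
python3 -m inch '[[[-8,0,0],[0,10,1],1],[[-16,0,0],[0,20,1],1],[[-22.7,0,0],[0,27,1],1],[[-22.7,0,0],[0,27,1],1],[[-22.7,0,0],[0,27,1],1],[[-22.7,0,0],[0,27,1],1]]' 110
cat > m.py <<'E'
from h import *;from workcell import camera,readout
import sys
o=readout.get_obs();print(o["clock"],o["position"],o["grip_width"])
tag=sys.argv[1];zt=o["position"][2]+.0125+.013
a=np.radians(CY);u=np.array([np.cos(a),np.sin(a)]);v=np.array([u[1],-u[0]])
for n in("side","top"):
    c=camera(n);np.savez(f"{tag}_{n}",**c);w=world(c);r=w[...,:2]-CO2;y=r@u;x=r@v;z=w[...,2]
    m=(np.abs(x)<.03)&(y>-.11)&(y<.003)&(np.abs(z-zt)<.005)&(np.linalg.norm(c["pixels"].astype(float),axis=-1)<200)
    print(n,"n",m.sum(),"z",np.round(np.median(z[m])*1000,1),"y",np.round(np.percentile(y[m],[0.5,50,99.5])*1000,1))
    for y0 in(-.085,-.065,-.045,-.025):
        k=m&(np.abs(y-y0)<.01);
        if k.sum()>5: print("  ",y0,"x",np.round(np.percentile(x[k],[1,99])*1000,1),"z",np.round(np.median(z[k])*1000,1))
    k=(np.abs(x)<.035)&(y>-.1)&(y<.016)&(z>.06)&(z<.068)
    for y0 in(-.08,-.04,0):
        q=k&(np.abs(y-y0)<.015)
        for sg in(-1,1):
            qq=q&(x*sg>0.01)
            if qq.sum()>8: print("   wall",y0,sg,np.round(np.percentile(x[qq],[2,98])*1000,1))
    p=proj(c,[*CO2,.08])[0].astype(int);X,Y=p;im=c["pixels"][max(0,Y-60):Y+60,max(0,X-75):X+75,::-1];cv2.imwrite(f"pics/{tag}_{n}.png",cv2.resize(im,None,fx=5,fy=5,interpolation=cv2.INTER_CUBIC))
q=hp(0,.0395,CO2,CY);step([*q,.05],-40.4,o)
E
python3 m.py i
```

```text
clock: 26.0
position: [0.4691, -0.5259, 0.1185]
ee_rot: [0.245, 0.664, -0.245, 0.663]
ft_force: [0.1, -0.3, -0.8]
grip_width: 0.141
26.0 [ 0.46911412 -0.52589497  0.1184651 ] 0.14125036727427867
side n 80 z 144.0 y [-26.3  -9.7  -0.2]
   -0.025 x [-9.5  5.2] z 144.8
   wall -0.08 1 [20.7 23.5]
   wall -0.04 1 [17.5 23.5]
   wall 0 -1 [-22.9 -16.8]
   wall 0 1 [16.4 23. ]
top n 468 z 142.5 y [-87.9 -48.4  -7. ]
   -0.085 x [-9.8 15.1] z 141.9
   -0.065 x [-10.4  15.4] z 142.1
   -0.045 x [-9.9 14.9] z 142.7
   -0.025 x [-10.1  15.2] z 142.5
   wall -0.08 1 [18.1 26.2]
   wall -0.04 1 [18.1 26.3]
turn [-0.1 -0.1  0.1] shift [68.5  0.9  0.9]
```

View pics/i_side.png

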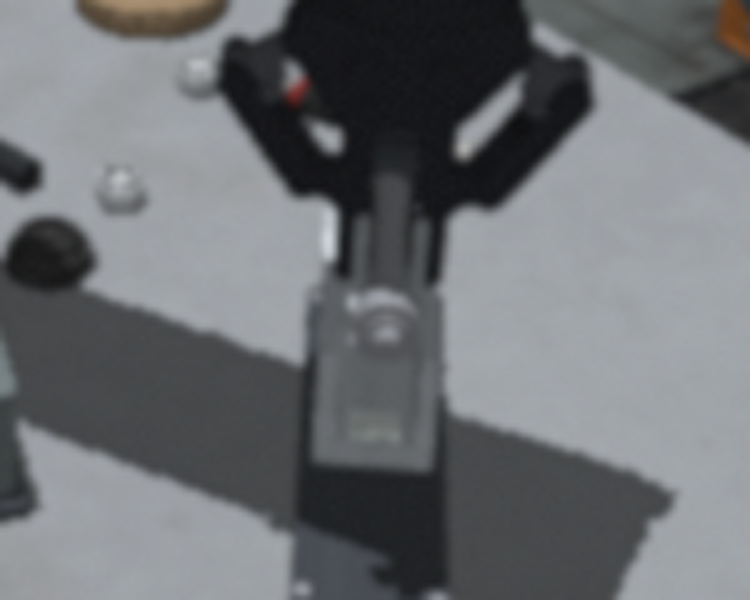

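View pics/i_top.png

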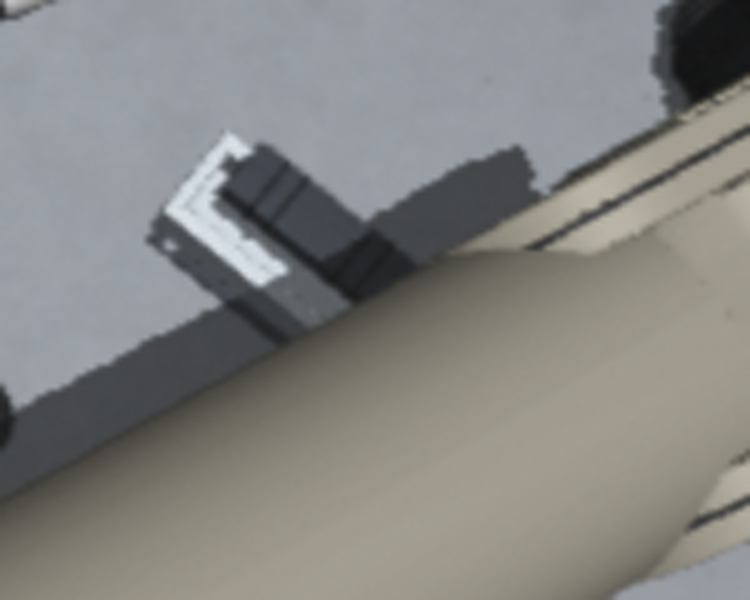

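In the top view the gauge sits parallel to the trough and within about 0.4 mm of its centre (grip x −10.1..15.1, trough centre about 2.2). The side view shows the collar at (385,320) with the trough behind it. Now I'll go down slowly.

```bash
python3 -m inch '[[[0,0,0],[20,0.5,0.5],1],[[0,0,0],[40,0.5,0.5],1],[[0,0,0],[50,0.5,0.5],1],[[0,0,0],[57,0.5,0.5],1],[[0,0,0],[64,0.5,0.5],1],[[0,0,0],[64,0.5,0.5],1]]' 110; python3 m.py j | tail -1
```

```text
clock: 26.85
position: [0.4699, -0.5257, 0.0543]
ee_rot: [0.244, 0.664, -0.245, 0.663]
ft_force: [-0.2, 0.6, -1.6]
grip_width: 0.142
turn [-0.1 -0.1  0.1] shift [4.3 0.1 0.3]
```

No contact at 10 mm below the wall tops. I'll continue.

```bash
python3 -m inch '[[[0,0,0],[7,0,0],1],[[0,0,0],[14,0,0],1],[[0,0,0],[20,0,0],1],[[0,0,0],[26,0,0],1],[[0,0,0],[26,0,0],1]]' 110; python3 -m inch '[[[0,0,0],[3,0,0],1],[[0,0,0],[5,0,0],1],[[0,0,0],[5,0,0],1]]' 110
```

```text
clock: 27.58
position: [0.4698, -0.5257, 0.0284]
ee_rot: [0.244, 0.664, -0.245, 0.663]
ft_force: [0.1, 0.3, -1.0]
grip_width: 0.141
clock: 27.95
position: [0.4698, -0.5257, 0.0232]
ee_rot: [0.244, 0.664, -0.245, 0.663]
ft_force: [0.6, -0.3, -1.9]
grip_width: 0.148
```

```bash
python3 -m inch '[[[0,0,0],[1,0,0],1],[[0,0,0],[2,0,0],1],[[0,0,0],[2,0,0],1]]' 110; python3 -m inch '[[[0,0,0],[1,0,0],1],[[0,0,0],[1.5,0,0],1],[[0,0,0],[1.5,0,0],1]]' 110
```

```text
clock: 28.32
position: [0.4698, -0.5259, 0.0218]
ee_rot: [0.244, 0.664, -0.245, 0.663]
ft_force: [-0.7, 0.2, 4.7]
grip_width: 0.142
clock: 28.7
position: [0.4698, -0.526, 0.0212]
ee_rot: [0.244, 0.664, -0.245, 0.663]
ft_force: [-3.0, 2.1, 9.6]
grip_width: 0.147
```

It's seated at the expected height. I'll release, rise straight up and look.

```bash
python3 -m inch '[[[0,0,0],[0,0,0],0.7],[[0,0,0],[0,0,0],0.5],[[0,0,0],[0,0,0],0.5],[[0,0,0],[0,0,0],0.5],[[0,0,0],[-20,0,0],0.5],[[0,0,0],[-60,0,0],0.5],[[0,0,0],[-120,0,0],0.5],[[0,0,0],[-170,0,0],0.5],[[0,0,0],[-200,-60,0],0.5],[[0,0,0],[-200,-120,0],0.5]]' 110
python3 - <<'E'
from h import *;from workcell import camera,readout
a=np.radians(CY);u=np.array([np.cos(a),np.sin(a)]);v=np.array([u[1],-u[0]])
print(readout.get_obs()["position"])
for n in("side","top"):
    c=camera(n);w=world(c);r=w[...,:2]-CO2;y=r@u;x=r@v;z=w[...,2];g=c["pixels"].mean(-1)
    m=(np.abs(x)<.016)&(y>-.095)&(y<-.005)&(z>.04)&(z<.06)&(g<120)
    print(n,"griptop",m.sum(),np.round(np.nanmedian(z[m])*1000,1),"x",np.round(np.percentile(x[m],[2,98])*1000,1),"y",np.round(np.percentile(y[m],[.5,99.5])*1000,1))
    m=(np.abs(x)<.02)&(y>.02)&(y<.1)&(z>.022)&(z<.06)
    if m.any():print("  shank/collar",m.sum(),"y",np.round(np.percentile(y[m],[1,99.5])*1000,1))
    k=m&(y>.07)&(y<.08)
    if k.any(): print("  collar z",np.round(np.percentile(z[k],[5,98])*1000,1),"x",np.round(np.percentile(x[k],[2,98])*1000,1))
    X,Y=proj(c,[*CO2,.05])[0].astype(int);im=c["pixels"][max(0,Y-60):Y+60,max(0,X-75):X+75,::-1];cv2.imwrite(f"pics/k_{n}.png",cv2.resize(im,None,fx=5,fy=5,interpolation=cv2.INTER_CUBIC))
E
```

```text
clock: 29.95
position: [0.3939, -0.6174, 0.2262]
ee_rot: [0.242, 0.662, -0.245, 0.665]
ft_force: [0.7, -0.8, -0.4]
grip_width: 0.502
[ 0.39391551 -0.61741252  0.22623492]
side griptop 336 48.6 x [-12.1  12. ] y [-89.2  -5.3]
  shank/collar 284 y [20.5 90. ]
  collar z [28.9 48.7] x [-12.7  11.4]
top griptop 451 46.9 x [-14.5  13. ] y [-90.3  -5.3]
  shank/collar 220 y [21.  89.6]
  collar z [33.3 47.6] x [-8.5 13.6]
```

View pics/k_side.png

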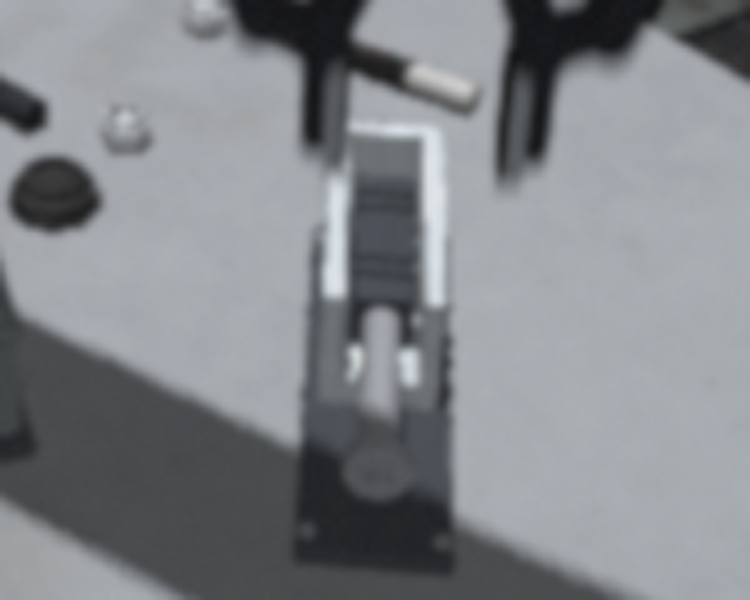

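View pics/k_top.png

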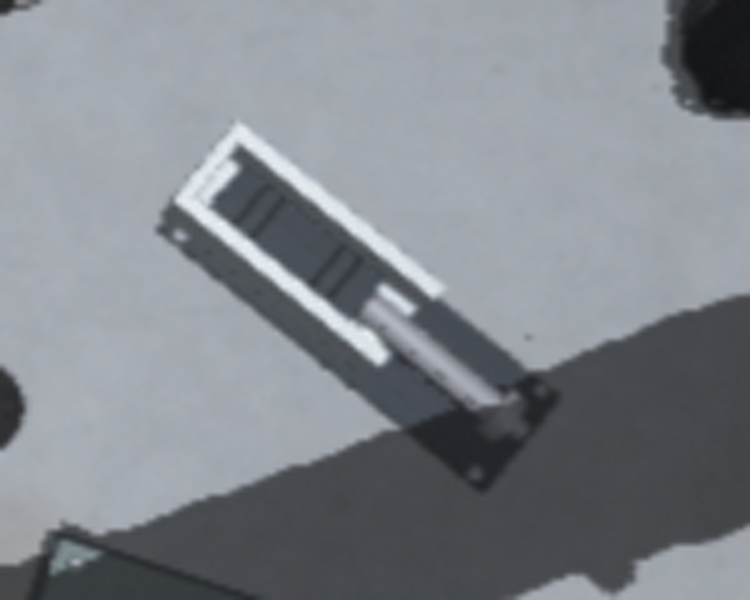

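The gauge lies centred in the trough. The grip top is at 47–48.6 mm, so the axis is about 34–35 mm high. The grip spans y −90..−5, and the collar stands out of the open end at (375,470) in the side view. Handing in.

Run:
```python
from workcell import manip
print(manip.hand_in())
```

```text
the job is handed in; nothing more can be done
None
```

The stud gauge is lying in the check cradle and the job is handed in, at about 30 s of the 58 s allowed. No verdict came back.

**What I did**
- **First try:** I drew on the gauge and it stopped dead after about 4 mm, with roughly 10 N on the wrist. I backed off, released it and slid the thumb post to the +x end stop.
- **Second try:** it came out freely, about 124 mm in all.
- **Regrasp:** I put it down on bare table, where it dropped the last few millimetres on release because I had gripped it low. I then took it again by the shank.
- **Placing:** I turned it by 113° and lowered it slowly into the trough until it touched, with just under 10 N, then let go.

**Last checks**

| Check | Measured | Needed |
|---|---|---|
| Axis height | about 34–36 mm (grip top 46.9 mm top camera, 48.6 mm side camera) | 38 mm or less |
| Position along the trough | within about 1 mm (grip y −90 to −5 mm) | within 13 mm |
| Position across the trough | within about 1 mm | within 6 mm |
| Collar height | about 35 mm (its top at 48–49 mm) | 29–39 mm |
| Robot | well clear of everything | touching nothing |

**What disagreed or was not checked**
- **Cameras:** the two disagreed by about 2 mm across the cradle. I went with the side camera because the robot's own grasps agreed with it.
- **Shank grasp:** the first shank grasp read only 12 mm open on a 16 mm shank, so I opened and regripped lower. That read only about 13 mm, but the gauge stayed level when lifted.
- **Bystanders:** I did not measure their final positions. I only saw no sign of contact with them.

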